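# Set the pivot nut of a circuit-board holder

## Task

Screw the loose knurled nut on the pivot of the circuit-board holder down (clockwise from above) until it bottoms out, then back it off a quarter turn so that the board is free to swivel. Finish while still holding the nut between the fingers at that setting: do not let go. Do not swing the board, and leave the things standing around the holder where they are.

Things in the scene. Friction and masses are not known exactly. Their poses are not given: they have to be found in the camera images.
- holder: Circuit-board holder, fixed to the bench: dark steel round foot (150 mm across, 16 mm high) with a pivot column. Origin: centre of the foot's underside; z up along the pivot; x roughly away from the robot. Going up the pivot: board arm (45 to 59 mm above the bench), steel spacer 32 mm across (to 75 mm), knurled nut, and a 15 mm thick threaded stud through the nut, ending at 122 mm.
- nut: Knurled aluminium nut on the pivot: round, 44 mm across, 30 mm high, to be gripped across any diameter. Origin: centre of its underside; z up; it turns and rises with the nut; x runs along the dark raised pointer bar (13 x 6 mm, from the stud to the rim) on its top. Bottomed out, its underside is 75 mm above the bench and the pointer points along the holder's +x. It cannot come off the stud.
- nut_grip (a point): Point on the nut's axis 22 mm above its underside (8 mm below its top): a good height for the middle of the finger pads. Fingertips 19 mm lower are still 3 mm above the nut's underside; the board arm lies 16 mm or more below the nut.
- thread (a joint): Turn of the nut (rad): 0 = bottomed out on its hard stop, growing as it is unscrewed, anticlockwise from above. Right-hand coarse thread: the nut rises 8 mm per full turn. It starts 1.8 to 4.6 rad above the stop. Turning needs about 0.06 N m, the same both ways; it stays where it is left.
- board_arm (a joint): Swivel of the board arm about the pivot (rad): 0 = along the holder's x axis, positive anticlockwise from above. Starts between -0.35 and 0.35; lightly stiff (0.1 N m). It does not turn with the nut.
- board (a point): Centre of the upper face of the green circuit board (82 x 70 mm, clamped between two aluminium bars 100 mm long), 120 mm from the pivot axis on the board arm, 56 mm above the bench. The whole arm reaches 171 mm from the pivot, nothing on it higher than 60 mm above the bench.
- flux_jar: Bystander: small amber glass jar with a black lid, 48 mm across and 50 mm high, loose on the bench beside the holder. Origin: centre of its underside.
- lens: Bystander: black lens barrel, 52 mm across and 50 mm high, standing loose on the bench beside the holder. Origin: centre of its underside.
- canister: Bystander: small steel dispenser with a narrower neck and pump cap, 50 mm across and 61 mm high, loose on the bench near the holder. Origin: centre of its underside.

How it is judged:
On the way:
1. the nut is screwed down until it bottoms out (within 0.08 rad of its stop) (value of joint thread below 0.08 rad), for 0.2 s.
At the end, for the whole second after the job is handed in: The nut stands a quarter turn (1.57 rad, give or take 0.3 rad) back from its stop, still (under 0.1 rad/s), and is held between the fingers: they press on it with more than 5 N in all and the TCP is within 30 mm of the nut_grip point (value of joint thread between 1.27 and 1.87 rad and velocity of joint thread between -0.1 and 0.1 rad/s and contact force between the fingers and nut above 5 N and distance between the grasp point and nut_grip below 0.03 m); the arm keeps its last pose, push and grip.
It fails at once if the board is swung (its centre moves more than 20 mm) (distance of board from where it was at the start of the episode above 0.02 m).
It fails at once if a bystander is disturbed (moves more than 20 mm) (distance of any of flux_jar, lens, canister from where it was at the start of the episode above 0.02 m).
It also fails if it takes over 70 s, if anything falls off the work surface, if the arm or the gripper's body presses on something with over 40 N, if the wrist force passes 120 N, or if a joint passes its speed limit or range.

## Robot

A 6-joint arm with a two-finger parallel gripper is mounted at the origin on the work surface. World frame = base frame: x ahead of the robot, y to its left, z up, the work surface at z = 0. Lengths are in m, angles in rad, forces in N, time in s.
With the tool pointing down it reaches from about 0.325 to 0.775 m from the base axis. Payload 5.5 kg.
Tool frame: the origin (TCP) lies between the finger pads, 19 mm behind the fingertips; this is the grasp point; z points along the fingers, y is the line along which they close (so a half turn about z gives the same grasp; the last joint's range is limited). The gripper opens to 85 mm and grips with 20 to 120 N. Pads are 22 mm wide; open, the fingers measure 114 mm over their backs; the gripper's body (76 mm by 85 mm) begins 54 mm behind the grasp point. The pads swing forward as they close: fully open they stand 13 mm farther back than shut.
Start: joints at [1.222, 0.091, 1.231, -0, 1.82, -0.057], TCP at [0.173, 0.575, 0.25] pointing down, gripper open.
Joint ranges: [-2.87, 2.87], [-0.86, 2.18], [0.17, 2.46], [-1.51, 4.65], [0.06, 2.69], [-2.65, 2.65]. Speed limits (rad/s): [2.57, 2.57, 3.01, 3.14, 3.14, 3.14].

## Interface

Orientations are given as a 3x3 rotation matrix whose columns are the frame's x, y, z axes.
In Python, from plant import * gives the robot as it stands.
- The arm moves only by the shell command python3 -m pendant 'ROWS' [OPENING] [FORCE]. ROWS is JSON, a list of rows, each a list of 6 numbers: the shift along the tool's x, y, z in mm, then the turn, a rotation vector about the tool's x, y, z in rad. A call has exactly 10 rows; each row is the pose to reach, as a shift and turn from the pose commanded when the call began, along the tool's axes at that moment; what a row does not reach only later rows make up. A row lasts 1/12 s, in which the tool goes at most 41.7 mm and 7.16 degrees, less where a joint would pass 70% of its speed; a pose out of reach is approached as far as the arm can. A call with a gripper value outside its range is refused whole. OPENING is the opening, from -1 (shut) to 1 (fully open), set as the call begins (- or left out, the last holds). The fingers move at their own pace and stop on an object; FORCE is the grip in N (left out, the last holds). Time passes only in rows, so rows that repeat a pose let the fingers close, or fill a call up. It gives the time, the measured TCP pose, the force, the opening and the grip force at its end, in the units of the state.
- observe(): the state, without advancing time (a new reading comes with each control period).
- snapshot(name): name is "scene" or "top" or "wrist"; returns a dict with "image" (480x640x3 uint8, red, green, blue), "fx", "fy", "cx", "cy" (pixels), "extrinsics" (4x4, takes a point from camera to world coordinates). Camera axes: x right, y down, z forward; pixel columns grow to the right and rows downward; lengths in m; the calibration is good to about 2 mm. A picture is of the moment at which its call begins. There is no depth.
- hand_in(): hands the job in; it is judged then, once.
Trained networks look in the newest picture that a camera, given by its name, has taken for a name from the list of things; names that differ only in an ending like _2 or _b are one class to them, and where a whole thing is asked for, a point or a joint stands for the part that bears it (a point fixed in the world has none). Each returns a list of dicts, best first, with "p" (0 to 1); they miss things now and then, are a little off and sometimes report something else, mostly with a low value. They report only what shows in the picture. A call takes as long as a camera call.
- masks_of(camera, name): "region" (480x640 bool, what is visible of it) and "rect" ([left, top, width, height] in pixels, round what is visible of it).
The state is a dict: "clock": time; "joint_pos": joint angles; "qd": joint speeds; "joint_torque": joint torques, N m; "tool_pos": TCP position; "orientation": TCP orientation; "force": force on the tool from outside, world axes, zero at the start; "moment": the same for the moment, N m; "gripper_width": opening from 0.0 (shut) to 1.0 (fully open); "finger_force": force on a finger pad.
Only numpy, scipy, OpenCV 4.12 (cv2) and the standard library are available. Lean on these libraries where they do the work, as an engineer would, in place of code of your own. Each camera call takes 0.05 s, during which the arm holds its last target. There are 200 camera calls.

## Working session

There is one attempt and no reset: what is moved stays moved. The work goes in short steps, Python scripts to look and compute and a shell command to move; the robot and the scene stay as the last step left them, time stands still between calls to the robot, and variables do not carry over. Pictures are saved under pics/ and viewed, at most 10 in all, crops included, and the job is handed in when it is done.

```bash
mkdir -p pics; cat > h.py <<'E'
from plant import *
import numpy as np, cv2
def snap(n,f):
    s=snapshot(n); cv2.imwrite('pics/'+f,s["image"][:,:,::-1]); return s
def proj(s,P):
    E=np.linalg.inv(s["extrinsics"]); p=E[:3,:3]@np.array(P,float)+E[:3,3]
    return np.array([s["fx"]*p[0]/p[2]+s["cx"], s["fy"]*p[1]/p[2]+s["cy"]])
def ray(s,u,v):
    d=np.array([(u-s["cx"])/s["fx"],(v-s["cy"])/s["fy"],1.]); E=np.array(s["extrinsics"]); d=E[:3,:3]@d
    return E[:3,3],d/np.linalg.norm(d)
def atz(s,u,v,z):
    o,d=ray(s,u,v); return o+d*(z-o[2])/d[2]
def tri(rs):
    A=np.zeros((3,3));b=np.zeros(3)
    for o,d in rs:
        M=np.eye(3)-np.outer(d,d);A+=M;b+=M@o
    return np.linalg.solve(A,b)
E
cat > a.py <<'E'
from h import *
o=observe();print(o["clock"],o["tool_pos"],np.round(o["orientation"],3).tolist())
for c in ("scene","top"):
    s=snap(c,c+"1.png"); print(c,np.round(s["extrinsics"],3).tolist(),s["fx"])
    for n in ("nut","holder","board","flux_jar","lens","canister"):
        for m in masks_of(c,n)[:2]:
            ys,xs=np.nonzero(m["region"]); print(n,round(m["p"],2),m["rect"],xs.mean().round(1),ys.mean().round(1))
E
python3 a.py; cd pics; python3 -c "
import cv2,numpy as np
cv2.imwrite('both1.png',cv2.resize(np.vstack([cv2.imread('scene1.png'),cv2.imread('top1.png')])[:],None,fx=.6,fy=.6))"
```

```text
0.0 [0.17248558 0.57441549 0.2488427 ] [[-0.958, 0.288, -0.001], [0.288, 0.958, -0.002], [0.0, -0.002, -1.0]]
scene [[0.479, 0.748, -0.458, 0.99], [0.878, -0.411, 0.247, -0.13], [-0.003, -0.521, -0.854, 0.844], [0.0, 0.0, 0.0, 1.0]] 560.8164178498298
nut 0.97 [244.7, 251.3, 31.1, 33.3] 257.7 266.7
nut 0.57 [126.9, 322.1, 40.4, 41.3] 145.4 341.8
holder 0.7 [219.7, 250.4, 134.9, 130.2] 281.3 309.7
board 0.84 [247.4, 273.0, 106.7, 107.7] 303.6 328.7
flux_jar 0.69 [126.5, 323.7, 39.3, 40.4] 145.1 341.8
lens 0.83 [406.4, 270.9, 34.0, 39.8] 425.1 292.0
canister 0.71 [352.7, 220.7, 28.7, 37.9] 368.7 241.0
canister 0.24 [239.7, 246.2, 34.8, 36.4] 258.1 266.6
top [[-0.015, -0.997, 0.076, 0.512], [-1.0, 0.015, -0.003, 0.066], [0.002, -0.076, -0.997, 1.061], [0.0, 0.0, 0.0, 1.0]] 481.64272024931665
nut 0.7 [348.4, 234.7, 26.4, 20.7] 360.7 244.6
nut 0.19 [241.0, 174.9, 22.4, 25.9] 252.0 187.3
board 0.79 [320.9, 162.8, 53.7, 94.0] 347.6 194.5
board 0.18 [438.7, 238.1, 24.5, 20.6] 450.4 246.8
flux_jar 0.94 [433.1, 238.6, 31.6, 20.5] 450.3 246.4
flux_jar 0.26 [255.6, 235.7, 25.3, 19.8] 266.3 244.7
lens 0.78 [236.1, 173.0, 26.3, 27.9] 252.5 187.5
canister 0.92 [253.9, 233.6, 25.5, 23.9] 265.6 244.9
```

View pics/scene1.png

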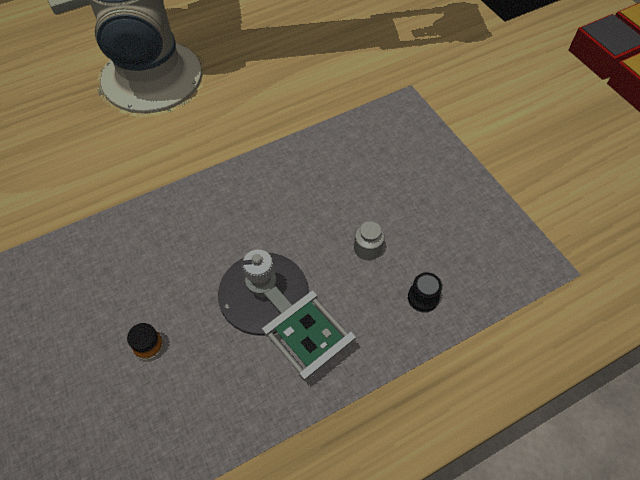

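View pics/top1.png

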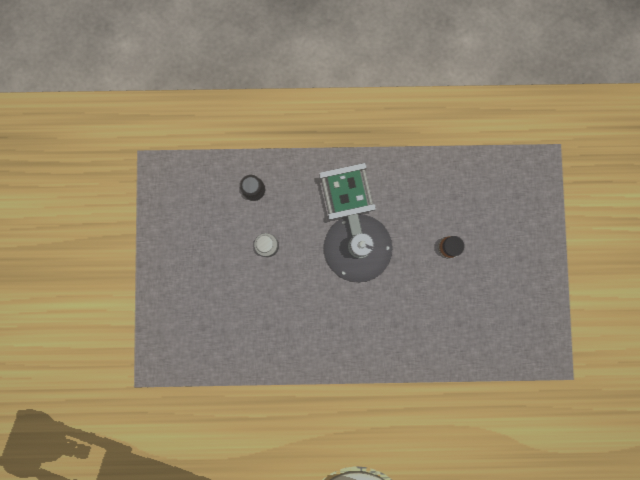

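The scene view shows the nut at about (258,262), with its pointer towards the left, and the board at (308,333). In the top view the nut is at (361,244), pointer to the right (roughly world −y). The jar is at (450,246), the canister at (266,245) and the lens at (252,187).

```bash
cat > b.py <<'E'
from h import *
S=snapshot("scene");T=snapshot("top")
C={}
for n in ("nut","flux_jar","lens","canister"):
    r=[]
    for c,s in(("scene",S),("top",T)):
        m=masks_of(c,n)[0]; ys,xs=np.nonzero(m["region"]); r.append(ray(s,xs.mean(),ys.mean()))
    print(n,np.round(tri(r),4))
# foot by dark ellipse in top
print("foot",atz(T,358,247.5,.016)," nut top at z=.11:",atz(T,361.5,243.5,.11),atz(S,257.5,258,.11), "board",atz(T,348,192,.056))
i=T["image"][215:275,330:390]; j=S["image"][235:295,228:288]
cv2.imwrite('pics/nut1.png',cv2.resize(np.hstack([i,j])[:,:,::-1],(800,400),interpolation=cv2.INTER_CUBIC))
E
python3 b.py
```

```text
nut [ 0.5816 -0.0121  0.0899]
flux_jar [ 0.5806 -0.2122  0.0211]
lens [0.7165 0.2178 0.016 ]Traceback (most recent call last):
  File "b.py", line 7, in <module>
    m=masks_of(c,n)[0]; ys,xs=np.nonzero(m["region"]); r.append(ray(s,xs.mean(),ys.mean()))
      ~~~~~~~~~~~~~^^^
IndexError: list index out of range
```

```bash
python3 -m pendant '[[-40,-32,0,0,0,-0.1],[-80,-63,0,0,0,-0.2],[-112,-89,0,0,0,-0.3],[-144,-114,0,0,0,-0.4],[-176,-139,0,0,0,-0.5],[-208,-165,0,0,0,-0.6],[-240,-190,0,0,0,-0.7],[-272,-215,0,0,0,-0.8],[-300,-237,0,0,0,-0.9],[-330,-261,0,0,0,-1.0]]' 1 20; sed -i 's/,"canister"):/):/' b.py; python3 b.py; python3 -c "
from plant import *
o=observe();print(o['tool_pos'],o['orientation'],o['joint_pos'])"
```

```text
clock: 2.03
tool_pos: [0.4088, 0.2361, 0.2503]
orientation: [[-0.76, -0.65, 0.001], [-0.65, 0.76, 0.0], [-0.001, -0.0, -1.0]]
force: [-0.1, 1.5, -0.1]
gripper_width: 1.0
finger_force: 0.0
nut [ 0.5826 -0.013   0.0904]
flux_jar [ 0.5806 -0.2118  0.0212]
lens [0.7161 0.2177 0.0155]
foot [ 0.58108801 -0.01200999  0.016     ]  nut top at z=.11: [ 0.58267079 -0.01210044  0.11      ] [ 0.57828214 -0.01012841  0.11      ] board [0.69608321 0.00963436 0.056     ]
[0.40731155 0.2391328  0.25005857] [[-7.61857216e-01 -6.47744994e-01 -7.59767695e-05]
 [-6.47744978e-01  7.61857157e-01  3.41428286e-04]
 [-1.63275017e-04  3.09333174e-04 -9.99999939e-01]] [ 4.58601059e-01 -2.52804782e-01  1.55622145e+00  3.52294415e-04
  1.83809295e+00 -1.81672304e+00]
```

View pics/nut1.png

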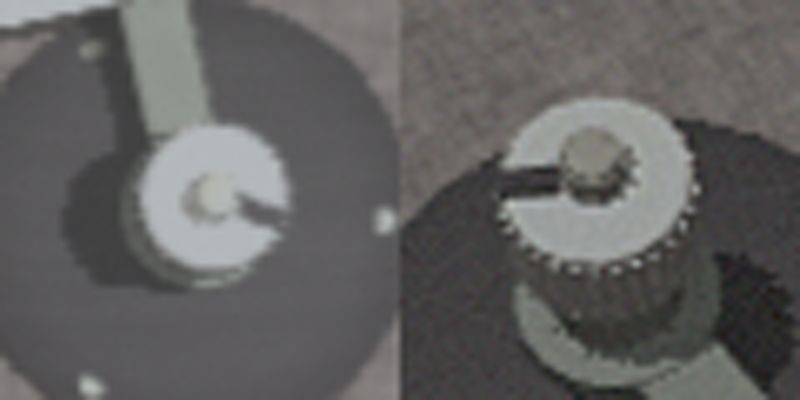

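The top crop shows the pointer towards (285,222) from the stud at (215,195). That is a world heading of about −113°, so the thread is at roughly 4.3 rad if the holder is near 0 yaw. I'll move the hand over the nut with the last joint near its low end, leaving about 5 rad of clockwise travel.

```bash
python3 -m pendant '[[3,-32,0,0,0,-0.03],[6,-64,0,0,0,-0.06],[9,-96,0,0,0,-0.09],[12,-128,0,0,0,-0.12],[15,-160,0,0,0,-0.15],[18,-190,0,0,0,-0.15],[21,-220,0,0,0,-0.15],[23,-230,0,0,0,-0.15],[24,-235,0,0,0,-0.15],[24,-235,0,0,0,-0.15]]' ; cat > w.py <<'E'
import sys
from h import *
s=snap("wrist",sys.argv[1]);o=observe();t=o["tool_pos"];R=np.array(o["orientation"])
print(t,np.arctan2(R[1,0],R[0,0]),o["joint_pos"]);print(np.round(s["extrinsics"],3).tolist())
for m in masks_of("wrist","nut")[:2]:
    ys,xs=np.nonzero(m["region"]); print("nut",m["p"],m["rect"],xs.mean(),ys.mean())
print("proj nut top",proj(s,[.5815,-.012,.1105]))
d=R.T@(np.array([.5815,-.012,.1025])-t);print("to go tool mm",d*1000)
E
python3 w.py w1.png
```

```text
clock: 3.27
tool_pos: [0.5417, 0.0437, 0.2497]
orientation: [[-0.658, -0.753, -0.001], [-0.753, 0.658, 0.0], [0.0, 0.001, -1.0]]
force: [-0.6, -0.4, 0.9]
gripper_width: 1.004
finger_force: 0.0
[0.54138245 0.0443144  0.24995681] -2.287552527386782 [ 1.87207501e-02 -6.16922625e-02  1.38500457e+00  5.51470102e-04
  1.81868893e+00 -2.40598054e+00]
[[-0.753, 0.632, 0.184, 0.495], [0.658, 0.723, 0.208, -0.009], [-0.001, 0.278, -0.961, 0.375], [0.0, 0.0, 0.0, 1.0]]
nut 0.69 [183.9, 174.4, 70.8, 69.4] 220.28414442700156 207.84018838304553
proj nut top [219.60299795 213.03707075]
to go tool mm [ 16.12082534 -67.33913214 147.41031009]
```

View pics/w1.png

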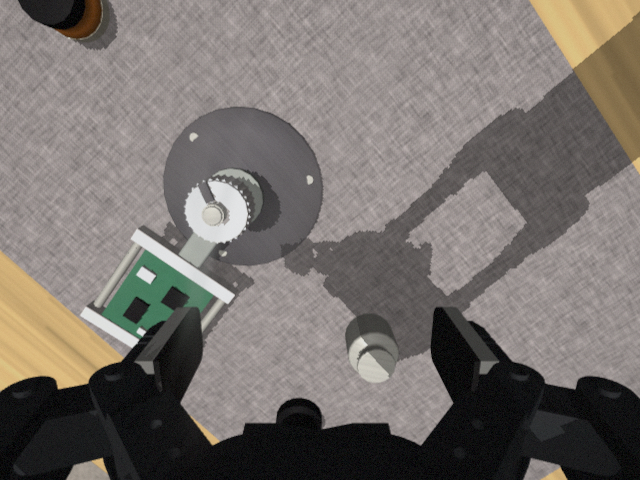

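The wrist view shows the top of the nut at about (216.5,209.5), the pointer at (207,192), the board at lower left and the canister near (373,355). Next I'll triangulate the nut's top centre from all three views.

```bash
python3 - <<'E'
from h import *
S,T,W=[snapshot(c) for c in("scene","top","wrist")]
r=[ray(S,257.5,261.7),ray(T,361.8,244.0),ray(W,216.5,209.5)]
p=tri(r);print(p,tri(r[:2]),tri(r[1:]));
for s in(S,T,W):print(proj(s,p))
# pointer heading, foot screws (wrist px)
a=atz(W,203.5,185,.113)-atz(W,216.5,209.5,.113);print("pointer",np.arctan2(a[1],a[0]))
c=[atz(W,*q,.016) for q in((193,137),(310,180),(223,254))]
ce=np.mean(c,0);print("foot",ce,[np.arctan2(*(q-ce)[1::-1]) for q in c])
o=observe();R=np.array(o["orientation"]);print(R.T@(p-[0,0,.008]-o["tool_pos"])*1000)
E
```

```text
[ 0.58226234 -0.01319164  0.10721143] [ 0.58203967 -0.01264433  0.10657686] [ 0.58198306 -0.01352994  0.10798608]
[256.97414919 261.77953743]
[361.94075901 243.8030609 ]
[217.71566468 210.45640126]
pointer -1.8640336879788741
foot [ 0.58279595 -0.01231932  0.016     ] [np.float64(-1.590771806243999), np.float64(2.5991386880485474), np.float64(0.5074635313506929)]
[ 16.6683163  -68.76972989 151.14226788]
```

```bash
python3 -m pendant '[[8,-33,20,0,0,0],[17,-66,50,0,0,0],[17,-69,75,0,0,0],[17,-69,85,0,0,0],[17,-69,100,0,0,0],[17,-69,115,0,0,0],[17,-69,128,0,0,0],[17,-69,138,0,0,0],[17,-69,146,0,0,0],[17,-69,149,0,0,0]]'; python3 -m pendant '[[0,0,0,0,0,0],[0,0,0,0,0,0],[0,0,0,0,0,0],[0,0,0,0,0,0],[0,0,0,0,0,0],[0,0,0,0,0,0],[0,0,0,0,0,0],[0,0,0,0,0,0],[0,0,0,0,0,0],[0,0,0,0,0,0]]' -1 30; python3 w.py w2.png; python3 -c "
from plant import *
o=observe();print(o['force'],o['moment'])"
```

```text
clock: 4.35
tool_pos: [0.5819, -0.0144, 0.0999]
orientation: [[-0.657, -0.754, -0.001], [-0.754, 0.657, 0.0], [0.001, 0.001, -1.0]]
force: [0.8, 0.5, -0.0]
gripper_width: 1.003
finger_force: 0.0
clock: 5.18
tool_pos: [0.5826, -0.0148, 0.1023]
orientation: [[-0.658, -0.753, 0.001], [-0.753, 0.658, 0.0], [-0.001, -0.0, -1.0]]
force: [-3.4, 1.4, 6.4]
gripper_width: 0.503
finger_force: 30.8
[ 0.58264513 -0.01473746  0.10234255] -2.2882853376545764 [-8.39649396e-02  6.55316387e-02  1.51917253e+00  5.55218322e-04
  1.55586214e+00 -2.50807633e+00]
[[-0.753, 0.632, 0.186, 0.535], [0.658, 0.723, 0.209, -0.067], [-0.002, 0.279, -0.96, 0.227], [0.0, 0.0, 0.0, 1.0]]
nut 0.72 [251.7, 260.7, 127.0, 144.4] 316.6959856396867 328.63201697127937
proj nut top [322.65880419 350.49567748]
to go tool mm [-1.30980918  2.66259876 -0.1573925 ]
[-2.81063655  1.35977244  5.81684536] [0.34293186 0.59302005 0.02131395]
```

View pics/w2.png

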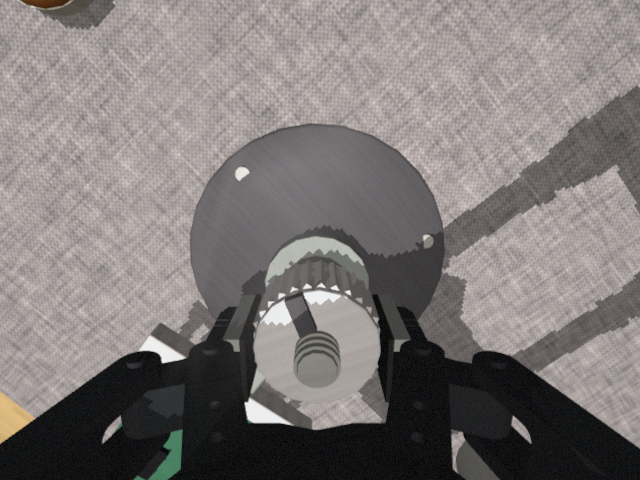

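The nut is gripped, and the wrist camera sees the pointer at (300,315) relative to the stud at (318,355). Next I'll screw it down clockwise, lowering about 1.27 mm per rad.

```bash
R='[[0,0,0.15,0,0,0.12]'; python3 -m pendant '[[0,0,0.15,0,0,0.12],[0,0,0.3,0,0,0.24],[0,0,0.46,0,0,0.36],[0,0,0.6,0,0,0.48],[0,0,0.76,0,0,0.6],[0,0,0.9,0,0,0.72],[0,0,1.07,0,0,0.84],[0,0,1.2,0,0,0.96],[0,0,1.37,0,0,1.08],[0,0,1.53,0,0,1.2]]'; python3 w.py w3.png; python3 -c "
from plant import *
o=observe();print(o['force'],o['moment'])"
```

```text
clock: 6.12
tool_pos: [0.5825, -0.0143, 0.1008]
orientation: [[-0.939, 0.345, 0.001], [0.345, 0.939, 0.001], [-0.0, 0.001, -1.0]]
force: [-5.4, 2.4, 6.3]
gripper_width: 0.502
finger_force: 30.9
[ 0.58248595 -0.01434876  0.10078936] 2.781387883882076 [-8.36608299e-02  6.62208497e-02  1.52124179e+00  1.16742531e-03
  1.55355762e+00 -1.29427233e+00]
[[0.346, 0.901, 0.263, 0.516], [0.938, -0.332, -0.097, 0.011], [0.0, 0.28, -0.96, 0.226], [0.0, 0.0, 0.0, 1.0]]
nut 0.71 [253.1, 258.5, 128.1, 144.9] 316.92844291789334 327.8738959764475
proj nut top [321.06293364 346.37828517]
to go tool mm [ 1.75014003  1.85270225 -1.70867456]
[-5.36006358  3.027963    6.96187478] [ 0.49612443  0.672193   -0.0494585 ]
```

View pics/w3.png

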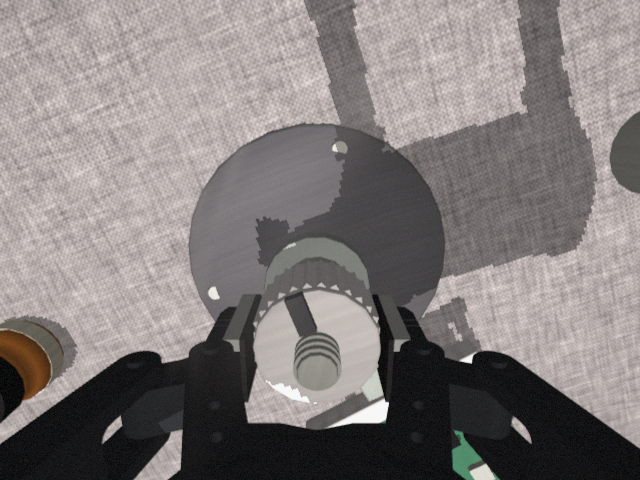

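The pointer stays at (300,315) in the hand's view while the foot screws have turned, so the nut turns with the fingers. I'll continue.

```bash
cat > f.py <<'E'
from plant import *
import numpy as np
o=observe();R=np.array(o["orientation"]);print("yaw",np.arctan2(R[1,0],R[0,0]),"F",np.round(o["force"],2),"M",np.round(o["moment"],3),"j6",o["joint_pos"][5],"t6",o["joint_torque"][5])
E
python3 -m pendant '[[0,0,0.15,0,0,0.12],[0,0,0.3,0,0,0.24],[0,0,0.46,0,0,0.36],[0,0,0.6,0,0,0.48],[0,0,0.76,0,0,0.6],[0,0,0.9,0,0,0.72],[0,0,1.07,0,0,0.84],[0,0,1.2,0,0,0.96],[0,0,1.37,0,0,1.08],[0,0,1.53,0,0,1.2]]'; python3 f.py;  python3 -m pendant '[[0,0,0.15,0,0,0.12],[0,0,0.3,0,0,0.24],[0,0,0.46,0,0,0.36],[0,0,0.6,0,0,0.48],[0,0,0.76,0,0,0.6],[0,0,0.9,0,0,0.72],[0,0,1.07,0,0,0.84],[0,0,1.2,0,0,0.96],[0,0,1.37,0,0,1.08],[0,0,1.53,0,0,1.2]]'; python3 f.py; python3 -m pendant '[[0,0,0.06,0,0,0.05],[0,0,0.13,0,0,0.1],[0,0,0.19,0,0,0.15],[0,0,0.25,0,0,0.2],[0,0,0.32,0,0,0.25],[0,0,0.38,0,0,0.3],[0,0,0.45,0,0,0.35],[0,0,0.51,0,0,0.4],[0,0,0.57,0,0,0.45],[0,0,0.64,0,0,0.5]]'; python3 f.py
```

```text
clock: 7.05
tool_pos: [0.5828, -0.014, 0.0993]
orientation: [[-0.019, 1.0, 0.001], [1.0, 0.019, 0.002], [0.002, 0.001, -1.0]]
force: [-3.3, 4.7, 5.9]
gripper_width: 0.502
finger_force: 30.9
yaw 1.5896056740329914 F [-3.28  4.67  5.92] M [0.627 0.568 0.056] j6 -0.10226769664230018 t6 -1.8453454971313477
clock: 7.88
tool_pos: [0.5832, -0.0142, 0.0978]
orientation: [[0.925, 0.38, 0.002], [0.38, -0.925, 0.001], [0.003, -0.0, -1.0]]
force: [0.0, 3.4, 4.3]
gripper_width: 0.503
finger_force: 30.9
yaw 0.3894489611491582 F [0.03 3.36 4.3 ] M [0.565 0.169 0.068] j6 1.0977436708327504 t6 -1.8449245020747185
clock: 8.72
tool_pos: [0.5833, -0.0144, 0.0972]
orientation: [[0.994, -0.107, 0.003], [-0.107, -0.994, 0.001], [0.003, -0.001, -1.0]]
force: [-0.5, 3.8, 4.2]
gripper_width: 0.505
finger_force: 30.9
yaw -0.10723462301693612 F [-0.54  3.81  4.23] M [0.553 0.122 0.062] j6 1.5943263555415546 t6 -0.7387896627187729
```

```bash
python3 -m pendant '[[0,0,0.04,0,0,0.03],[0,0,0.08,0,0,0.06],[0,0,0.11,0,0,0.09],[0,0,0.15,0,0,0.12],[0,0,0.19,0,0,0.15],[0,0,0.23,0,0,0.18],[0,0,0.27,0,0,0.21],[0,0,0.3,0,0,0.24],[0,0,0.32,0,0,0.25],[0,0,0.32,0,0,0.25]]'; python3 f.py; python3 -m pendant '[[0,0,0.03,0,0,0.03],[0,0,0.06,0,0,0.06],[0,0,0.1,0,0,0.09],[0,0,0.1,0,0,0.12],[0,0,0.1,0,0,0.15],[0,0,0.1,0,0,0.15],[0,0,0.1,0,0,0.15],[0,0,0.1,0,0,0.15],[0,0,0.1,0,0,0.15],[0,0,0.1,0,0,0.15]]'; python3 f.py
```

```text
clock: 9.55
tool_pos: [0.5833, -0.0145, 0.0968]
orientation: [[0.938, -0.348, 0.003], [-0.348, -0.938, 0.001], [0.002, -0.002, -1.0]]
force: [-1.8, 3.1, 5.1]
gripper_width: 0.504
finger_force: 31.0
yaw -0.3550435231160072 F [-1.79  3.08  5.13] M [ 0.564  0.125 -0.019] j6 1.8420264408455311 t6 0.17643802799284458
clock: 10.38
tool_pos: [0.5829, -0.0144, 0.0966]
orientation: [[0.876, -0.482, 0.002], [-0.482, -0.876, 0.001], [0.001, -0.001, -1.0]]
force: [-1.6, 2.7, 6.0]
gripper_width: 0.509
finger_force: 31.1
yaw -0.5030172502276591 F [-1.63  2.73  5.99] M [0.499 0.334 0.721] j6 1.990213887462716 t6 0.7446183264255524
```

The moment has jumped to 0.72 N m, so the stop is reached. I'll push slightly further with a firmer grip and look at the pointer.

```bash
python3 -m pendant '[[0,0,0,0,0,0.02],[0,0,0,0,0,0.04],[0,0,0,0,0,0.06],[0,0,0,0,0,0.08],[0,0,0,0,0,0.08],[0,0,0,0,0,0.08],[0,0,0,0,0,0.08],[0,0,0,0,0,0.08],[0,0,0,0,0,0.08],[0,0,0,0,0,0.08]]' - 40; python3 f.py; python3 w.py w4.png
```

```text
clock: 11.22
tool_pos: [0.5827, -0.0143, 0.0965]
orientation: [[0.834, -0.552, 0.001], [-0.552, -0.834, 0.001], [0.0, -0.002, -1.0]]
force: [-1.9, 3.0, 7.9]
gripper_width: 0.502
finger_force: 41.1
yaw -0.5842464013602822 F [-1.87  2.95  7.9 ] M [0.565 0.379 0.581] j6 2.07140636631864 t6 0.5772857554256916
[ 0.58272844 -0.01433832  0.09652507] -0.5842664471405438 [-8.36136785e-02  6.86363796e-02  1.52638157e+00  1.17765878e-03
  1.54549727e+00  2.07141964e+00]
[[-0.553, -0.801, -0.23, 0.641], [-0.833, 0.531, 0.153, -0.053], [-0.001, 0.277, -0.961, 0.222], [0.0, 0.0, 0.0, 1.0]]
nut 0.87 [253.9, 257.6, 125.8, 145.7] 316.29712326476 324.9888777387523
proj nut top [313.36446216 361.90690318]
to go tool mm [-2.31217932 -1.2821033  -5.97382467]
```

View pics/w4.png

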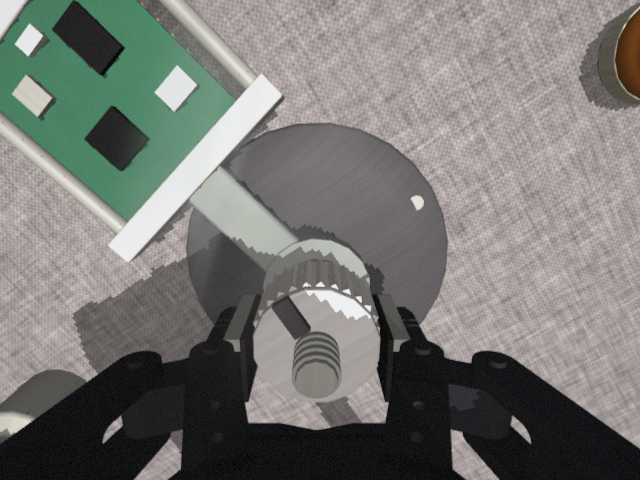

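The pointer has shifted to about (281,300)–(305,332) in the hand's view, so the pads slipped slightly on the stopped nut. That confirms it bottomed out. I'll work out the heading of the stop from this view.

```bash
python3 - <<'E'
from h import *
W=snapshot("wrist")
for n,q in(("now",((281,300),(305,332))),("w3 in hand",((293,298),(310,332)))):
    a=atz(W,*q[0],.106)-atz(W,*q[1],.106);print(n,np.arctan2(a[1],a[0]))
E
python3 f.py
```

```text
now 0.0016746928270888837
w3 in hand -0.1672431989898549
yaw -0.5842640713110157 F [-3.3   2.8   6.73] M [0.535 0.334 0.562] j6 2.0714075455209326 t6 0.5773220770061016
```

The pointer heading is about 0.00, which is the holder's +x, so the nut is at its stop. Next I'll back it off 1.57 rad.

```bash
python3 -m pendant '[[0,0,-0.13,0,0,-0.1],[0,0,-0.25,0,0,-0.2],[0,0,-0.38,0,0,-0.3],[0,0,-0.51,0,0,-0.4],[0,0,-0.64,0,0,-0.5],[0,0,-0.76,0,0,-0.6],[0,0,-0.89,0,0,-0.7],[0,0,-1.02,0,0,-0.8],[0,0,-1.15,0,0,-0.9],[0,0,-1.27,0,0,-1.0]]'; python3 f.py;  python3 -m pendant '[[0,0,-0.13,0,0,-0.1],[0,0,-0.25,0,0,-0.2],[0,0,-0.38,0,0,-0.3],[0,0,-0.51,0,0,-0.4],[0,0,-0.64,0,0,-0.5],[0,0,-0.71,0,0,-0.56],[0,0,-0.73,0,0,-0.57],[0,0,-0.73,0,0,-0.57],[0,0,-0.73,0,0,-0.57],[0,0,-0.73,0,0,-0.57]]'; python3 f.py; python3 w.py w5.png
```

```text
clock: 12.2
tool_pos: [0.5827, -0.0145, 0.0978]
orientation: [[0.913, 0.407, 0.001], [0.407, -0.913, 0.001], [0.001, -0.001, -1.0]]
force: [-2.4, 4.0, 6.2]
gripper_width: 0.501
finger_force: 41.0
yaw 0.4193110003035804 F [-2.41  3.98  6.23] M [ 0.636  0.417 -0.042] j6 1.06752367953371 t6 1.5101763233542442
clock: 13.03
tool_pos: [0.5827, -0.0146, 0.0985]
orientation: [[0.553, 0.833, 0.001], [0.833, -0.553, 0.001], [0.001, 0.0, -1.0]]
force: [-1.6, 3.3, 7.1]
gripper_width: 0.507
finger_force: 41.0
yaw 0.9845338062834779 F [-1.58  3.33  7.08] M [0.564 0.408 0.06 ] j6 0.5023086293121717 t6 0.04892734112218022
[ 0.58270166 -0.01455697  0.09850506] 0.9845471232265266 [-8.39401067e-02  6.75860437e-02  1.52391974e+00  1.08382527e-03
  1.54905124e+00  5.02286371e-01]
[[0.832, -0.533, -0.152, 0.621], [-0.554, -0.799, -0.233, 0.045], [0.002, 0.278, -0.961, 0.224], [0.0, 0.0, 0.0, 1.0]]
nut 0.71 [253.9, 260.1, 125.7, 141.4] 316.4280033840948 325.5687817258883
proj nut top [310.89490035 350.26742512]
to go tool mm [ 1.47098473 -2.41408503 -3.99374312]
```

View pics/w5.png

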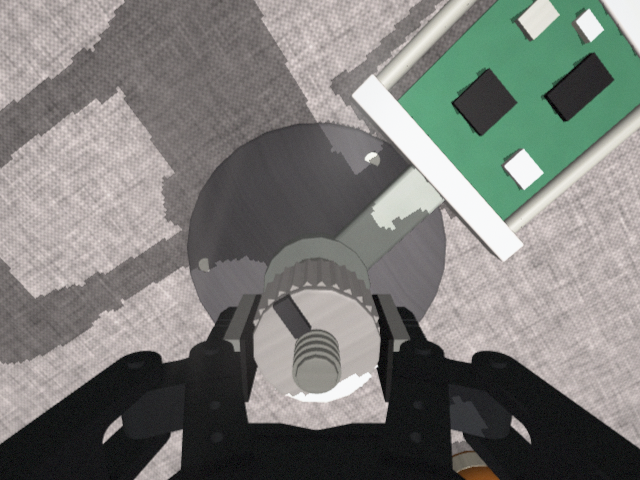

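The pointer is still at (281,300)–(305,332) in the hand's view, so it did not slip while backing off. The nut has turned 1.57 rad from its stop, is still held at 41 N, and the TCP is on the grip point. I'm handing in.

```bash
python3 -c "
from plant import *
print(hand_in())"
```

```text
the job is handed in; nothing more can be done
None
```

I screwed the nut down to its stop and backed it off 1.57 rad (a quarter turn). It was still held at about 41 N when I handed the job in at about 13 s. The hand-in returned no verdict. The board and the things around the holder were never touched as far as I could see, though I did not re-measure their positions at the end.

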